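Hang the open tile frame on the hook and tug it

ROBOT

A 6-joint arm with a two-finger parallel gripper is mounted at the origin on the work surface; the furniture and walls round the work are solid. World frame = base frame: x ahead of the robot, y to its left, z up, the work surface at z = 0. Lengths are in mm, angles in rad, forces in N, time in s.
With the tool pointing down it reaches from about 350 to 875 mm from the base axis. Payload 4.2 kg.
Tool frame: the origin (TCP) lies at the very end of the fingers, on their centre line; the grasp point (between the pads) lies arm.grip_depth behind it (arm.grip_depth is the distance from the TCP to the grasp point, in mm); x points along the fingers, y is the direction in which the jaws open and shut, and the axes are right-handed (so a half turn about x gives the same grasp; the last joint's range is limited). The gripper opens to 85 mm and grips with 20 to 120 N. Pads are 22 mm wide; open, the fingers measure 114 mm over their backs; the gripper's body (76 mm by 85 mm) begins 54 mm behind the grasp point. The pads swing forward as they close: fully open they stand 13 mm farther back than shut.
Start: joints at [-0.896, 0.385, 0.008, 0, -1.194, -0.259], TCP at [252.464, -571.718, 231.312] pointing down, gripper open.
Joint ranges: [-3.14, 3.14], [-1.21, 2.06], [-1.07, 1.41], [-3.16, 2.05], [-2.99, -0.16], [-3.1, 3.1]. Speed limits (rad/s): [2.79, 2.79, 3.14, 3.14, 3.14, 3.14].

INTERFACE

Orientations are given as a unit quaternion [x, y, z, w].
In Python, from bench import arm, get_image, models gives the robot as it stands.
- The arm moves only by the tool arm_command, never from a script. Its argument "rows" is a list of rows, each an object of numbers: "dx", "dy", "dz": the shift along the tool's x, y, z in m; "wx", "wy", "wz": the turn, a rotation vector about the tool's x, y, z in degrees; "gripper": the closure, from -1 (fully open) to 1 (shut). A call has exactly 8 rows; each row is the pose to reach, as a shift and turn from the pose measured when the call began, along the tool's axes at that moment; what a row does not reach only later rows make up. A row lasts 1/10 s, in which the tool goes at most 50 mm and 8.59 degrees, less where a joint would pass 70% of its speed; a pose out of reach is approached as far as the arm can. A call with a gripper value outside its range is refused whole. The fingers move at their own pace and stop on an object; the grip force is fixed at half the most. Time passes only in rows, so rows that repeat a pose let the fingers close, or fill a call up. It gives the time, the measured TCP pose, the force and the opening at its end, in the units of the state.
- arm.read_state(): the state, without advancing time (a new reading comes with each control period).
- get_image(name): name is "scene" or "top" or "wrist"; returns a dict with "img" (420x560x3 uint8, red, green, blue), "K" (3x3 intrinsics, pixels), "k1" (the pictures are not rectified: a ray, as slopes to the right and down, at radius r is drawn at 1 + k1 r^2 times it, then the intrinsics apply), "rvec" (rotation vector, rad) and "tvec" (3), from world to camera coordinates, as OpenCV has them; the wrist camera has in their place "T_tool_cam" (4x4, takes a point from camera to tool coordinates, whose origin is the TCP and whose axes are the tool frame's). Camera axes: x right, y down, z forward; pixel columns grow to the right and rows downward; lengths in mm; the calibration is good to about 2 mm. A picture is of the moment at which its call begins: read the wrist's pose just before it. There is no depth.
- arm.job_done(): hands the job in, once; it reports no verdict.
Trained networks look in the newest picture that a camera, given by its name, has taken for a name from the list of things; names that differ only in an ending like _2 or _b are one class to them, and where a whole thing is asked for, a point or a joint stands for the part that bears it (a point fixed in the world has none). Each returns a list of dicts, best first, with "conf" (0 to 1); they miss things now and then, are a little off and sometimes report something else, mostly with a low value. They report only what shows in the picture. A call takes as long as a camera call. They do not tell look-alikes from the thing itself.
- models.cut_out(camera, query): "mask" (420x560 bool, what is visible of it) and "extent" ([left, top, right, bottom] in pixels, round what is visible of it).
The state is a dict: "clock": time; "joints": joint angles; "joint_vel": joint speeds; "joint_efforts": joint torques, N m; "position": TCP position; "ee_rot": TCP orientation; "contact_force": force on the tool from outside, world axes, zero at the start; "wrist_torque": the same for the moment, N m; "gripper_width": finger opening in mm.
Only numpy, scipy, OpenCV 4.12 (cv2) and the standard library are available. Lean on these libraries where they do the work, as an engineer would, in place of code of your own. Each camera call takes 0.05 s, during which the arm holds its last target.

TASK

Take the open wooden tile frame (the one with an empty window, not the one with a board in it) out of its rack and hang it by its top bar on the arm of the steel hook stand. While you still hold it, give it a gentle tug straight down, about 10 N for half a second, to make sure that the hook holds it; then let go and leave it hanging at rest. Leave the boarded frame and the other things where they stand.

Things in the scene. Friction and masses are not known exactly. Their poses are not given: they have to be found in the camera images.
- open_frame: Loose light-wood square frame, about 0.18 kg, 130 wide, 140 high, 20 thick: sides and bottom bar 22 mm, top bar 32 mm, round an empty 86 mm window. Upright in a rack, underside 10 mm and top 150 mm above the table. Origin: centre of its underside; x through its thickness, y along its width, z up. Front and back alike. Carry it by the middle of its top bar, pinched across the 20 mm.
- frame_top (a point): Centre of the top face of the open frame's top bar, 140 mm above the frame's origin; axes as the frame's. The bar's underside is 32 mm below. A V notch at its middle, 24 mm wide and 12 mm deep, sits on the hook's arm (arm top then 22 mm below this point), which goes through the window: fingertips more than 18 mm below this point would meet the arm.
- hook_stand: Fixed rigid stand: wooden foot 110x130x16, upright steel post (22 mm collar on top, up to z = 181 mm) and a level round steel arm, 10 mm thick, along the stand's -x (toward the robot, up to 25 degrees askew), centre line at z = 170 mm. Level until 108 mm from the post's axis, then upturned: the end is 124 mm out, its top at z = 197 mm. Origin: on the table at the post's axis.
- hook_seat (a point): The place to hang on: on top of the hook's arm (175 mm above the table), 58 mm from the post's axis, about the middle of the level part; axes as the stand's. With the frame hung well, frame_top is 22 mm above this point and the frame's x axis lies along the arm.
- backed_frame: Bystander, loose: same outer size and wood, but its window is closed by a plywood board, so it cannot be hung. Stands in a like rack on the other side of the hook stand from the open frame (either may be left). Origin and axes as the open frame's.
- rack_a: Fixed plywood rack of the open frame, 66 x 160 mm, with a slot 28 mm wide along its y between two walls whose tops are 30 mm above the table; the slot's floor is 10 mm above the table. Origin: centre of its underside; the frame's faces look along its x.
- sanding_block: Bystander, loose: brown sanding block 44 x 70 x 26 mm on the table before the stand. Origin: centre of its underside.
- pot_white: Bystander, loose: white screw-lid pot 52 mm wide, 61 mm high, farther back at the left. Origin: centre of its underside.
- mist_clear: Bystander, loose: clear spray bottle 37 mm wide, 139 mm high, farther back at the right. Origin: centre of its underside.
Things that resemble listed ones, but are neither listed nor needed, are in the scene too. Leave any turquoise look-alike of the open_frame alone.

How it is judged (in metres and radians):
On the way, in this order (a step that is already met when the one before it is completed fails the run):
1. The open frame is held with the hook's arm through its window, above the arm and not yet bearing on it (under 2 N) (x of frame_top in the frame of hook_seat between -0.04 and 0.04 m and y of frame_top in the frame of hook_seat between -0.03 and 0.03 m and z of frame_top in the frame of hook_seat between 0.024 and 0.098 m and contact force between open_frame and hook_stand below 2 N and contact force between the fingers and open_frame above 1 N), for 0.05 s.
2. Hanging on the arm and still held by the fingers, the frame is tugged down: it bears on the hook with more than 5 N (its own weight is 1.2 to 2.5 N) for 0.2 s (x of frame_top in the frame of hook_seat between -0.04 and 0.04 m and y of frame_top in the frame of hook_seat between -0.03 and 0.03 m and z of frame_top in the frame of hook_seat between 0.01 and 0.038 m and contact force between open_frame and hook_stand above 5 N and contact force between the fingers and open_frame above 1 N), for 0.2 s.
At the end, for the whole second after the job is handed in: The open frame hangs let go by its top bar on the hook arm: top centre within 40 mm of the seat along the arm, 30 mm across it and 10 to 38 mm above it, within 25 degrees of upright, bearing on the hook, all but still (under 0.1 m/s and 1.5 rad/s); the bystanders stand where they were (x of frame_top in the frame of hook_seat between -0.04 and 0.04 m and y of frame_top in the frame of hook_seat between -0.03 and 0.03 m and z of frame_top in the frame of hook_seat between 0.01 and 0.038 m and contact force between open_frame and hook_stand above 0.5 N and contact force between the fingers and open_frame below 0.1 N and linear speed of open_frame below 0.1 m/s and angular speed of open_frame below 1.5 rad/s and angle between open_frame's own z axis and vertical below 0.45 rad); the robot touches nothing.
It fails at once if The hook is pulled harder than a gentle tug (over 35 N) (contact force between open_frame and hook_stand above 35 N).
It fails at once if The boarded frame is moved more than 30 mm (distance of backed_frame from where it was at the start of the episode above 0.03 m).
It fails at once if The sanding block, pot or spray bottle is moved more than 40 mm (distance of any of sanding_block, pot_white, mist_clear from where it was at the start of the episode above 0.04 m).
It also fails if it takes over 59 s, if anything falls off the work surface, if the arm or the gripper's body presses on something with over 40 N, if the wrist force passes 120 N, or if a joint passes its speed limit or range.

## Working session

There is one attempt and no reset: what is moved stays moved. The work goes in short steps, Python scripts to look and compute and a tool call to move; the robot and the scene stay as the last step left them, time stands still between calls to the robot, and variables do not carry over. Pictures are saved under pics/ and viewed, and the job is handed in when it is done.

Besides the shell and the picture viewer there is one more tool, called after ">>>" as a command line: name --argument value ..., lists and objects as JSON in quotes. arm_command: Moves the arm, as the interface text tells. Its arguments: {"type":"object","properties":{"rows":{"type":"array"}},"required":["rows"]}

```bash
ls; mkdir -p pics; python3 - <<'E'
from bench import arm,get_image,models
import cv2,numpy as np
s=arm.read_state();print(s)
for c in ["scene","top","wrist"]:
    d=get_image(c);cv2.imwrite(f"pics/{c}0.png",d["img"][:,:,::-1]);print(c,{k:(v if k!='img' else 0) for k,v in d.items()})
    np.save(f"pics/{c}0.npy",{k:v for k,v in d.items()},allow_pickle=True)
    if c!="wrist":
        for q in ["open_frame","backed_frame","hook_stand","rack_a","sanding_block","pot_white","mist_clear"]:
            print(q,[(round(r["conf"],2),np.round(r["extent"]).tolist()) for r in models.cut_out(c,q)])
E
```

```text
pics
{'clock': 0.0, 'joints': array([-8.96374868e-01,  3.85590135e-01,  6.62522297e-03, -4.72533945e-04,
       -1.19401412e+00, -2.58597401e-01]), 'joint_vel': array([ 5.91376196e-04,  4.90885563e-04,  1.17774442e-03, -7.91562893e-04,
        1.02346367e-05,  6.82902710e-04]), 'joint_efforts': array([-1.01086483e-03, -3.92289627e+01,  1.88403511e+01,  4.18618441e+00,
       -4.70101790e-03, -4.05964244e-06]), 'position': array([ 252.23841021, -571.20211724,  230.20501349]), 'ee_rot': array([-0.14513962,  0.69209925,  0.14665779,  0.69168245]), 'contact_force': array([0.27948687, 0.70343168, 0.68216249]), 'wrist_torque': array([-0.02479148,  0.00669414, -0.07913034]), 'gripper_width': 85.39288440538104}
scene {'img': 0, 'K': array([[418.77461283,   0.        , 277.91223369],
       [  0.        , 418.77461283, 209.60620676],
       [  0.        ,   0.        ,   1.        ]]), 'k1': -0.052530771408936694, 'rvec': array([ 1.16036866, -2.21619796,  1.12844234]), 'tvec': array([284.23725224, 346.89258817, 755.41958942])}
open_frame [(0.9, [337.0, 216.0, 383.0, 274.0]), (0.86, [118.0, 24
[... 1003 characters left out ...]
k [(0.57, [265.0, 234.0, 291.0, 254.0])]
pot_white [(0.73, [147.0, 219.0, 192.0, 242.0])]
mist_clear [(0.58, [333.0, 150.0, 350.0, 173.0])]
wrist {'img': 0, 'K': array([[373.65896506,   0.        , 279.27902138],
       [  0.        , 373.65896506, 210.57037142],
       [  0.        ,   0.        ,   1.        ]]), 'k1': -0.10052681268732769, 'T_tool_cam': array([[ 3.86819655e-04, -3.12678237e-01,  9.49859027e-01,
        -1.40866027e+02],
       [ 9.99999884e-01,  3.93581120e-04, -2.77678426e-04,
        -1.16516315e+00],
       [-2.87022578e-04,  9.49859024e-01,  3.12678353e-01,
        -7.94422763e+01],
       [ 0.00000000e+00,  0.00000000e+00,  0.00000000e+00,
         1.00000000e+00]])}
```

View pics/scene0.png

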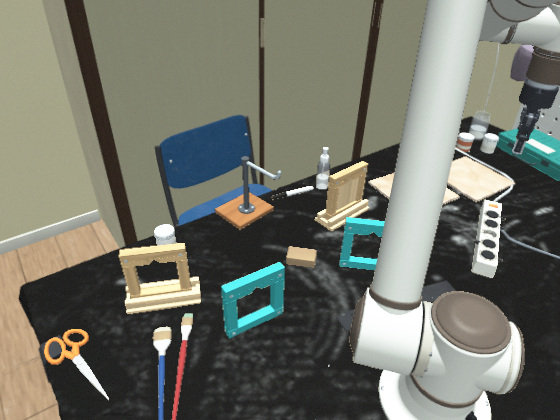

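View pics/top0.png

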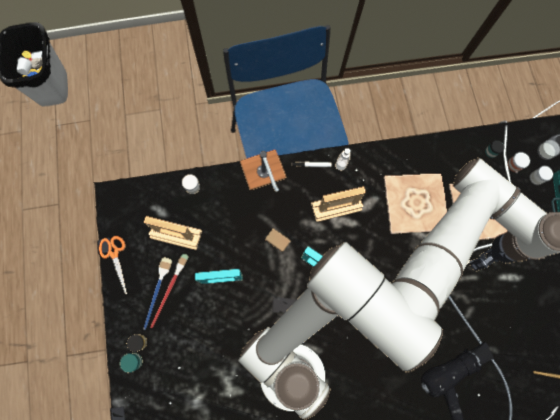

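```bash
python3 - <<'E'
import cv2
a=cv2.imread("pics/scene0.png")[130:350,100:400];cv2.imwrite("pics/scene0c.png",cv2.resize(a,(800,587),interpolation=cv2.INTER_CUBIC))
a=cv2.imread("pics/top0.png")[130:310,130:380];cv2.imwrite("pics/top0c.png",cv2.resize(a,(800,576),interpolation=cv2.INTER_CUBIC))
E
```

```text
(no output)
```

View pics/scene0c.png

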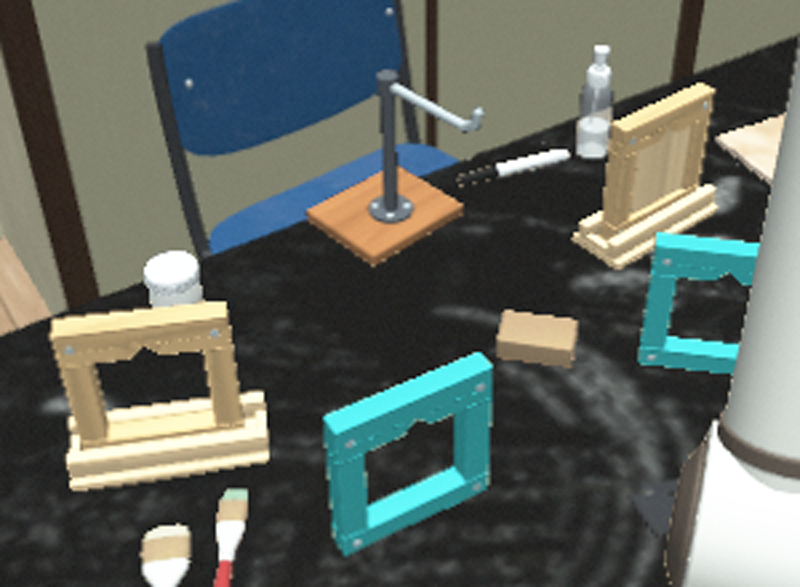

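View pics/top0c.png

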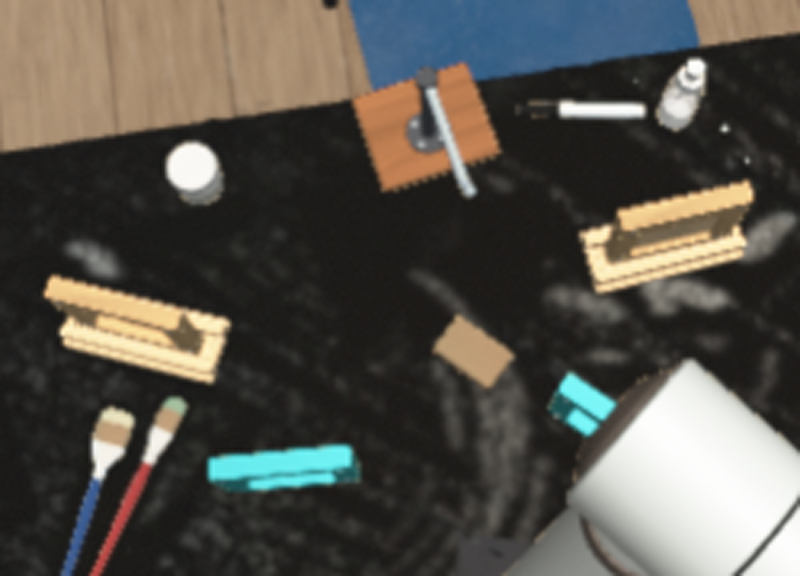

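Candidates: the wooden open frame at scene (155,270) / top (172,228); turquoise look-alikes at scene (253,300) and (360,245); the boarded one at scene (347,190). I choose the wooden one with the empty window. The hook stand is at scene (247,190), its arm toward (278,175). Next come closer crops for measuring.

```bash
cat > h.py <<'E'
import numpy as np,cv2
from scipy.optimize import least_squares
from scipy.spatial.transform import Rotation as R
D={c:np.load(f"pics/{c}0.npy",allow_pickle=True).item() for c in ["scene","top"]}
def proj(c,P,d=None):
    d=d or D[c]
    return cv2.projectPoints(np.float64(P).reshape(-1,3),d["rvec"],d["tvec"],d["K"],np.array([d["k1"],0,0,0]))[0].reshape(-1,2)
def ray(c,uv,z):
    d=D[c];n=cv2.undistortPointsIter(np.float64([[uv]]),d["K"],np.array([d["k1"],0,0,0]),None,None,(3,100,1e-9))[0,0]
    Rm=cv2.Rodrigues(d["rvec"])[0];o=-Rm.T@d["tvec"].ravel();v=Rm.T@np.array([n[0],n[1],1])
    return o+v*(z-o[2])/v[2]
def place(x,y,yaw,P):
    c,s=np.cos(yaw),np.sin(yaw);P=np.float64(P)
    return np.c_[x+c*P[:,0]-s*P[:,1],y+s*P[:,0]+c*P[:,1],P[:,2]]
E
python3 - <<'E'
import sys;sys.path.insert(0,'.')
from h import *
for n,c,(x,y,w,h) in [("f","top",(135,205,80,60)),("f","scene",(110,235,100,75)),("s","top",(230,140,80,60)),("s","scene",(205,150,100,75))]:
    a=D[c]["img"][y:y+h,x:x+w,::-1];k=800//w
    a=cv2.resize(a,None,fx=k,fy=k,interpolation=cv2.INTER_CUBIC)
    for i in range(0,w,10): cv2.putText(a,str(x+i),(i*k,10),0,.35,(0,255,0));cv2.line(a,(i*k,0),(i*k,a.shape[0]),(0,255,0),1) if 0 else None
    for i in range(0,h,10): cv2.putText(a,str(y+i),(0,i*k+4),0,.35,(0,255,0))
    cv2.imwrite(f"pics/z_{n}_{c}.png",a)
print(ray("top",(172,226),150),ray("scene",(155,247),150),ray("top",(262,168),0))
E
```

```text
[495.03386779 286.51186001 150.        ] [503.90294055 301.98409853 150.        ] [686.37920241 -13.68444034   0.        ]
```

View pics/z_f_top.png

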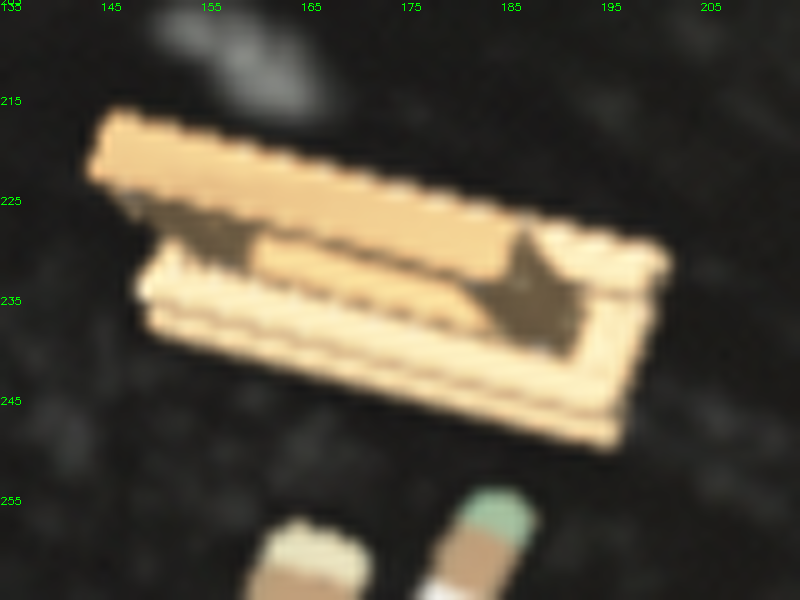

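View pics/z_f_scene.png

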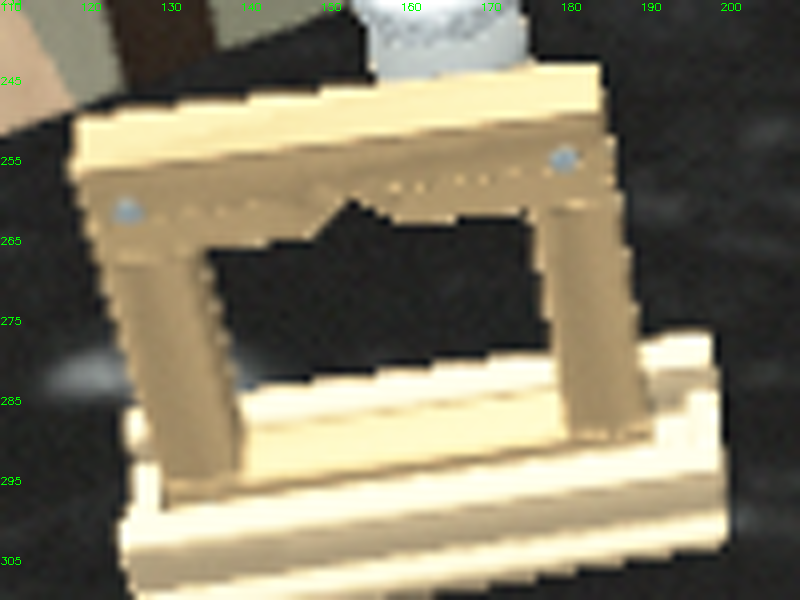

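View pics/z_s_top.png

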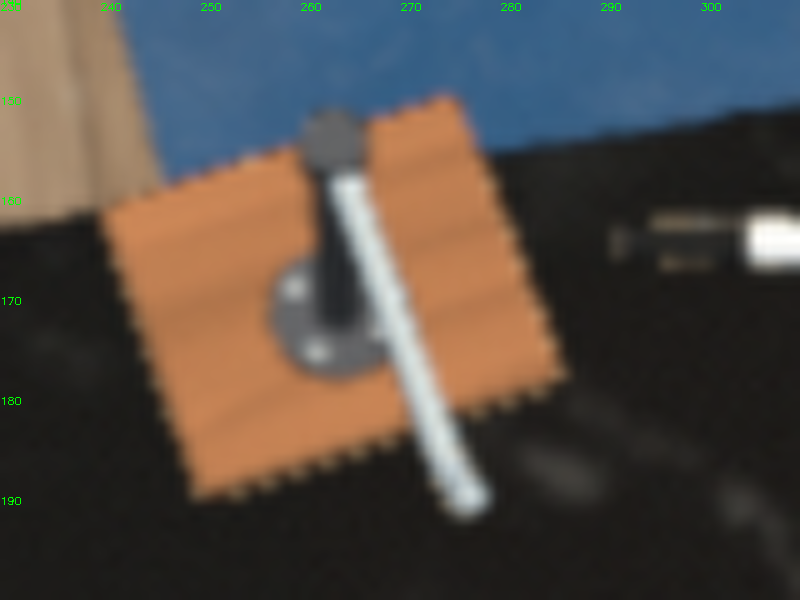

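View pics/z_s_scene.png

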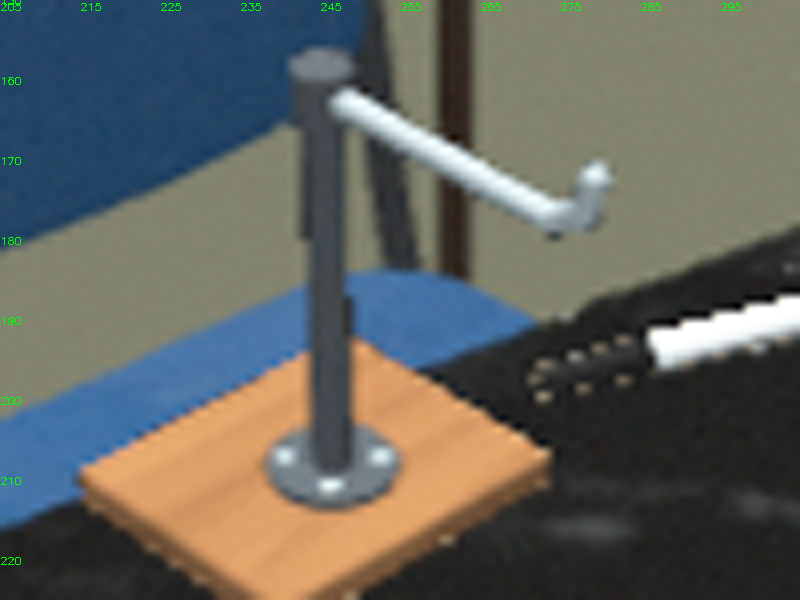

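```bash
cat > fit.py <<'E'
from h import *
FP=np.array([[10,65,150],[-10,65,150],[10,-65,150],[-10,-65,150]])
# +y = left, +x = away
obs={"top":[(146.7,216.3),(143.7,222.8),(187.3,226.8),(184.7,233)],"scene":[(119.5,249.7),(119.3,257),(184.8,243.2),(185.3,249.6)]}
def f(p,cs): return np.concatenate([(proj(c,place(*p,FP))-np.array(obs[c])).ravel() for c in cs])
for cs in (["top"],["scene"],["top","scene"]):
    r=least_squares(f,[497,295,-.2],args=(cs,));print(cs,r.x.round(3),np.abs(r.fun).max().round(2),r.fun.round(1))
SP=np.array([[0,0,181],[-124,0,194],[-12,0,175],[-108,0,173]])
so={"top":[(263.2,153.8),(276.8,189.3)],"scene":[(245,158),(279.6,171)]}
def g(p,cs):
    return np.concatenate([(proj(c,place(*p,SP[:2]))-np.array(so[c])).ravel() for c in cs])
for cs in (["top"],["scene"],["top","scene"]):
    r=least_squares(g,[690,-13,-.2],args=(cs,));print(cs,r.x.round(3),r.fun.round(1))
    x,y,a=r.x;print("seat",x-58*np.cos(a),y-58*np.sin(a))
E
python3 fit.py
```

```text
['top'] [ 5.02058e+02  3.05432e+02 -4.09000e-01] 0.65 [-0.6 -0.   0.3 -0.2 -0.1  0.   0.5  0.2]
['scene'] [ 4.98624e+02  3.09432e+02 -4.24000e-01] 0.44 [ 0.4  0.4 -0.4 -0.2  0.2 -0.1 -0.1 -0. ]
['top', 'scene'] [ 5.00591e+02  3.07964e+02 -4.15000e-01] 1.37 [-1.4  0.5 -0.5  0.2 -0.9  0.8 -0.3  0.9  0.7 -0.3 -0.  -0.9  0.4 -1.1
  0.2 -1.1]
['top'] [ 6.67763e+02 -1.70730e+01  1.77000e-01] [-0.  -0.1  0.   0.1]
seat 610.6731142730192 -27.30600444241399
['scene'] [ 6.66995e+02 -1.45780e+01  1.94000e-01] [-0.1 -0.3  0.1  0.3]
seat 610.0870738693623 -25.778254679822915
['top', 'scene'] [ 6.67655e+02 -1.59370e+01  1.86000e-01] [-0.4  0.  -0.   0.   0.2 -0.6  0.1  0.1]
seat 610.6497650381135 -26.63594172715648
```

```bash
cat > mv.py <<'E'
from h import *
from bench import arm
def cur():
    s=arm.read_state();return np.array(s["position"]),R.from_quat(s["ee_rot"]),s
def Rt(yaw,flip=0): # tool x down, tool y = (cos yaw, sin yaw)
    y=np.array([np.cos(yaw+flip*np.pi),np.sin(yaw+flip*np.pi),0]);x=np.array([0,0,-1.]);return R.from_matrix(np.c_[x,y,np.cross(x,y)])
def to(p,Rg):
    q,Rc,s=cur()
    d=Rc.inv().apply(np.array(p)-q)/1000; w=np.degrees((Rc.inv()*Rg).as_rotvec())
    print("d(m)",d.round(4),"w(deg)",w.round(2),"| pos",q.round(1),"t",round(float(s["clock"]),2),"w",round(float(s["gripper_width"]),1),"F",np.round(s["contact_force"],1));return d,w
E
python3 - <<'E'
from mv import *
print(arm.grip_depth); q,Rc,s=cur(); print(Rc.as_matrix().round(3))
for f in (0,1): print(f);to([505.6,308,300],Rt(-.415,f))
print(ray("top",(218,272),140),ray("scene",(253,280),140),ray("top",(300,252),140),ray("scene",(365,224),140),ray("top",(278,240),26))
E
```

```text
18.700000000000003
[[ 0.    -0.404  0.915]
 [ 0.     0.915  0.404]
 [-1.    -0.     0.   ]]
0
d(m) [-0.0687  0.7025  0.5869] w(deg) [137.6   0.   -0. ] | pos [ 252.5 -571.7  231.3] t 0.85 w 85.3 F [-0.1 -1.1  0.1]
1
d(m) [-0.0687  0.7025  0.5869] w(deg) [-42.4   0.    0. ] | pos [ 252.5 -571.7  231.3] t 0.85 w 85.3 F [-0.1 -1.1  0.1]
[338.75669953 169.04194416 140.        ] [323.33004011 181.02694755 140.        ] [359.24135534 -79.1707134  140.        ] [ 326.85166699 -119.88480379  140.        ] [425.24717488 -26.08639294  26.        ]
```

>>> arm_command --rows '[{"dx": -0.03, "dy": 0.02, "dz": 0.017, "gripper": -1}, {"dx": -0.05, "dy": 0.05, "dz": 0.042, "gripper": -1}, {"dx": -0.07, "dy": 0.08, "dz": 0.067, "gripper": -1}, {"dx": -0.07, "dy": 0.11, "dz": 0.092, "gripper": -1}, {"dx": -0.07, "dy": 0.145, "dz": 0.121, "gripper": -1}, {"dx": -0.07, "dy": 0.18, "dz": 0.15, "gripper": -1}, {"dx": -0.07, "dy": 0.215, "dz": 0.18, "gripper": -1}, {"dx": -0.07, "dy": 0.25, "dz": 0.209, "gripper": -1}]'

```text
validation failed for argument at $.ro...
```

>>> arm_command --rows '[{"dx": 0, "dy": 0.035, "dz": 0.029, "gripper": -1}, {"dx": 0, "dy": 0.07, "dz": 0.058, "gripper": -1}, {"dx": 0, "dy": 0.105, "dz": 0.088, "gripper": -1}, {"dx": 0, "dy": 0.14, "dz": 0.117, "gripper": -1}, {"dx": 0, "dy": 0.175, "dz": 0.146, "gripper": -1}, {"dx": 0, "dy": 0.21, "dz": 0.175, "gripper": -1}, {"dx": 0, "dy": 0.24, "dz": 0.2, "gripper": -1}, {"dx": 0, "dy": 0.26, "dz": 0.217, "gripper": -1}]'

```text
validation failed for argument at $.ro...
```

```bash
python3 - <<'E'
from mv import *
to([505,308,290],Rt(-.415,1))
E
```

```text
d(m) [-0.0587  0.7027  0.5863] w(deg) [-42.4   0.    0. ] | pos [ 252.5 -571.7  231.3] t 0.85 w 85.3 F [-0.1 -1.1  0.1]
```

>>> arm_command --rows '[{"dx": -0.03, "dy": 0.02, "dz": 0.017, "wx": 0, "wy": 0, "wz": 0, "gripper": -1}, {"dx": -0.05, "dy": 0.05, "dz": 0.042, "wx": 0, "wy": 0, "wz": 0, "gripper": -1}, {"dx": -0.07, "dy": 0.08, "dz": 0.067, "wx": 0, "wy": 0, "wz": 0, "gripper": -1}, {"dx": -0.07, "dy": 0.11, "dz": 0.092, "wx": 0, "wy": 0, "wz": 0, "gripper": -1}, {"dx": -0.07, "dy": 0.145, "dz": 0.121, "wx": 0, "wy": 0, "wz": 0, "gripper": -1}, {"dx": -0.07, "dy": 0.18, "dz": 0.15, "wx": 0, "wy": 0, "wz": 0, "gripper": -1}, {"dx": -0.07, "dy": 0.215, "dz": 0.18, "wx": 0, "wy": 0, "wz": 0, "gripper": -1}, {"dx": -0.07, "dy": 0.25, "dz": 0.209, "wx": 0, "wy": 0, "wz": 0, "gripper": -1}]'

```text
clock: 1.65
position: [342.8, -257.0, 301.6]
ee_rot: [-0.146, 0.692, 0.146, 0.692]
contact_force: [1.8, 0.4, 0.1]
gripper_width: 85.4
```

>>> arm_command --rows '[{"dx": 0, "dy": 0.035, "dz": 0.029, "wx": 0, "wy": 0, "wz": 0, "gripper": -1}, {"dx": 0, "dy": 0.07, "dz": 0.058, "wx": 0, "wy": 0, "wz": 0, "gripper": -1}, {"dx": 0, "dy": 0.105, "dz": 0.088, "wx": 0, "wy": 0, "wz": 0, "gripper": -1}, {"dx": 0, "dy": 0.14, "dz": 0.117, "wx": 0, "wy": 0, "wz": 0, "gripper": -1}, {"dx": 0, "dy": 0.175, "dz": 0.146, "wx": 0, "wy": 0, "wz": 0, "gripper": -1}, {"dx": 0, "dy": 0.21, "dz": 0.175, "wx": 0, "wy": 0, "wz": 0, "gripper": -1}, {"dx": 0, "dy": 0.24, "dz": 0.2, "wx": 0, "wy": 0, "wz": 0, "gripper": -1}, {"dx": 0, "dy": 0.26, "dz": 0.217, "wx": 0, "wy": 0, "wz": 0, "gripper": -1}]'

```text
clock: 2.45
position: [436.7, 70.9, 301.8]
ee_rot: [-0.147, 0.691, 0.147, 0.692]
contact_force: [-0.2, -0.0, 0.8]
gripper_width: 85.6
```

```bash
python3 - <<'E'
from mv import *
to([501,308,285],Rt(-.415,1))
E
```

```text
d(m) [0.017  0.1906 0.1549] w(deg) [-42.29   0.08   0.07] | pos [436.7  70.9 301.8] t 2.45 w 85.6 F [-0.2 -0.   0.8]
```

>>> arm_command --rows '[{"dx": 0.003, "dy": 0.03, "dz": 0.024, "wx": -6, "wy": 0, "wz": 0, "gripper": -1}, {"dx": 0.006, "dy": 0.06, "dz": 0.049, "wx": -12, "wy": 0, "wz": 0, "gripper": -1}, {"dx": 0.009, "dy": 0.09, "dz": 0.073, "wx": -18, "wy": 0, "wz": 0, "gripper": -1}, {"dx": 0.012, "dy": 0.12, "dz": 0.098, "wx": -24, "wy": 0, "wz": 0, "gripper": -1}, {"dx": 0.014, "dy": 0.15, "dz": 0.122, "wx": -31, "wy": 0, "wz": 0, "gripper": -1}, {"dx": 0.017, "dy": 0.175, "dz": 0.142, "wx": -38, "wy": 0, "wz": 0, "gripper": -1}, {"dx": 0.017, "dy": 0.19, "dz": 0.155, "wx": -42.3, "wy": 0, "wz": 0, "gripper": -1}, {"dx": 0.017, "dy": 0.19, "dz": 0.155, "wx": -42.3, "wy": 0, "wz": 0, "gripper": -1}]'

```text
clock: 3.25
position: [501.7, 309.6, 283.8]
ee_rot: [-0.387, 0.592, 0.387, 0.592]
contact_force: [-0.5, -0.2, 0.3]
gripper_width: 85.1
```

```bash
cat > wr.py <<'E'
from mv import *
from bench import get_image
def wshot(name):
    q,Rc,s=cur();d=get_image("wrist");cv2.imwrite(f"pics/{name}.png",d["img"][:,:,::-1])
    T=np.eye(4);T[:3,:3]=Rc.as_matrix();T[:3,3]=q
    W=np.linalg.inv(T@d["T_tool_cam"])
    d["rvec"]=cv2.Rodrigues(W[:3,:3])[0];d["tvec"]=W[:3,3];np.save(f"pics/{name}.npy",d,allow_pickle=True);return d
E
python3 - <<'E'
from wr import *
d=wshot("w1");to([501,308,285],Rt(-.415,1))
D["w1"]=d
print(proj("w1",place(500.6,308,-.415,[[10,65,150],[-10,65,150],[10,-65,150],[-10,-65,150]])).round(1))
E
```

```text
d(m) [-0.0008  0.0001 -0.0004] w(deg) [ 0.03 -0.02  0.06] | pos [501.3 308.3 284.2] t 3.3 w 85.7 F [ 0.2 -0.2  0.4]
[[269.3 272.1]
 [293.6 272.2]
 [268.3 108.5]
 [296.3 108.6]]
```

View pics/w1.png

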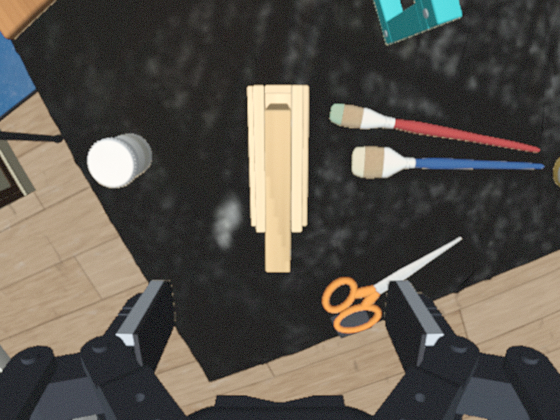

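```bash
python3 - <<'E'
import cv2
a=cv2.imread("pics/w1.png")[80:290,230:330]
cv2.imwrite("pics/w1c.png",cv2.resize(a[:60],None,fx=8,fy=8,interpolation=cv2.INTER_CUBIC));cv2.imwrite("pics/w1d.png",cv2.resize(a[150:],None,fx=8,fy=8,interpolation=cv2.INTER_CUBIC))
E
```

```text
(no output)
```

View pics/w1c.png

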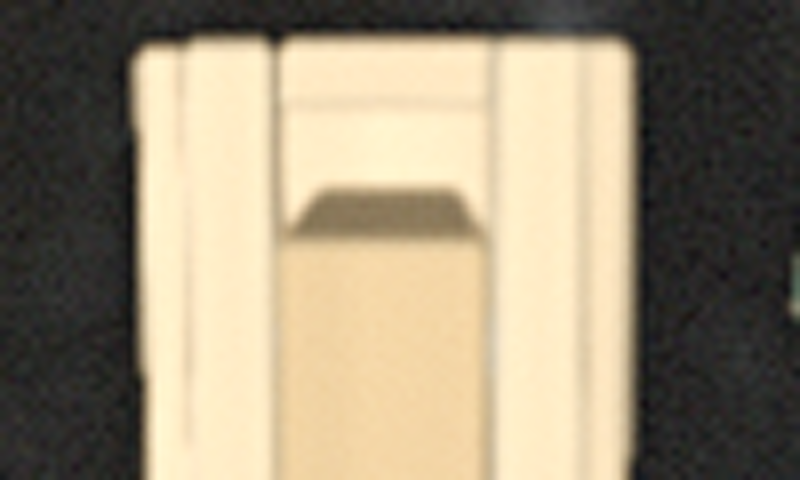

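View pics/w1d.png

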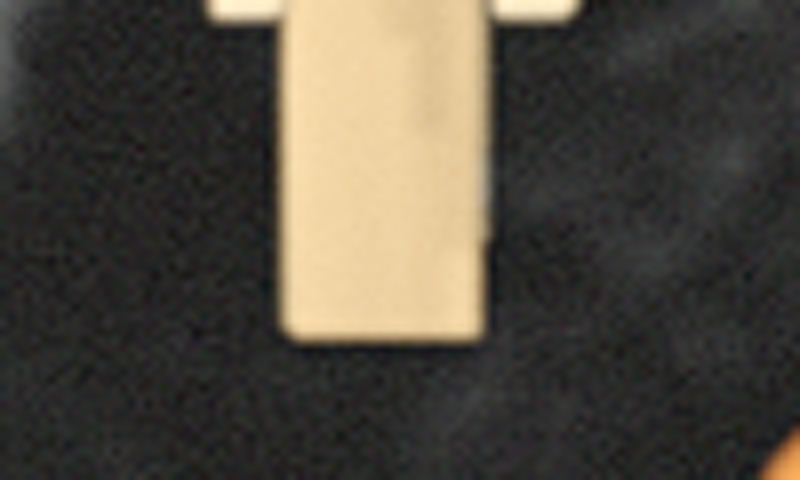

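```bash
python3 - <<'E'
from wr import *
D["w1"]=np.load("pics/w1.npy",allow_pickle=True).item()
FP=np.array([[10,65,150],[-10,65,150],[10,-65,150],[-10,-65,150]])
o=np.array([(265,272.5),(290.6,272.5),(265,109.7),(290.8,109.7)])
r=least_squares(lambda p:(proj("w1",place(*p,FP))-o).ravel(),[500,308,-.4]);print(r.x,r.fun.round(1))
x,y,a=r.x
to([x,y,160],Rt(a,1));to([x,y,134],Rt(a,1))
E
```

```text
[ 5.03667659e+02  3.07337040e+02 -4.13771532e-01] [ 0.6  0.3 -0.6  0.4 -1.1 -0.3  1.1 -0.2]
d(m) [ 0.1242 -0.0024  0.0002] w(deg) [-0.04 -0.02  0.06] | pos [501.3 308.3 284.2] t 3.3 w 85.7 F [ 0.2 -0.2  0.4]
d(m) [ 0.1502 -0.0024  0.0002] w(deg) [-0.04 -0.02  0.06] | pos [501.3 308.3 284.2] t 3.3 w 85.7 F [ 0.2 -0.2  0.4]
```

>>> arm_command --rows '[{"dx": 0.03, "dy": -0.002, "dz": 0, "wx": 0, "wy": 0, "wz": 0, "gripper": -1}, {"dx": 0.06, "dy": -0.002, "dz": 0, "wx": 0, "wy": 0, "wz": 0, "gripper": -1}, {"dx": 0.09, "dy": -0.002, "dz": 0, "wx": 0, "wy": 0, "wz": 0, "gripper": -1}, {"dx": 0.115, "dy": -0.002, "dz": 0, "wx": 0, "wy": 0, "wz": 0, "gripper": -1}, {"dx": 0.135, "dy": -0.002, "dz": 0, "wx": 0, "wy": 0, "wz": 0, "gripper": -1}, {"dx": 0.148, "dy": -0.002, "dz": 0, "wx": 0, "wy": 0, "wz": 0, "gripper": -1}, {"dx": 0.15, "dy": -0.002, "dz": 0, "wx": 0, "wy": 0, "wz": 0, "gripper": -1}, {"dx": 0.15, "dy": -0.002, "dz": 0, "wx": 0, "wy": 0, "wz": 0, "gripper": -0.3}]'

```text
clock: 4.1
position: [503.6, 307.2, 134.9]
ee_rot: [-0.387, 0.592, 0.386, 0.593]
contact_force: [-0.2, 0.1, 0.6]
gripper_width: 73.3
```

```bash
python3 - <<'E'
from wr import *
d=wshot("w2");to([503.7,307.3,134],Rt(-.414,1))
D["w2"]=d;print(proj("w2",place(503.7,307.3,-.414,[[10,65,150],[-10,65,150],[10,-65,150],[-10,-65,150]])).round(1))
E
```

```text
d(m) [ 0.0014 -0.     -0.0003] w(deg) [-0.04  0.08  0.12] | pos [503.8 307.6 135.4] t 4.15 w 66.3 F [ 0.6 -0.5 -0.5]
[[260.4 426.7]
 [304.1 426.7]
 [253.2 137.4]
 [313.  137.4]]
```

View pics/w2.png

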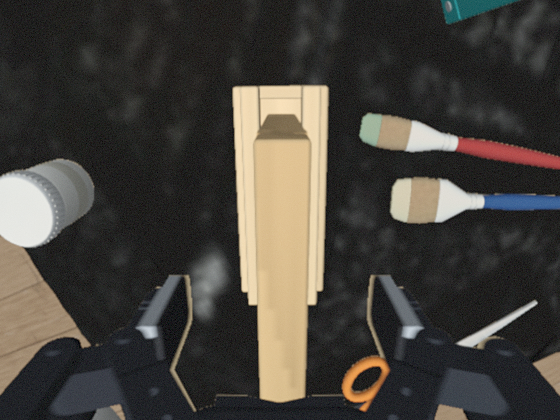

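```bash
python3 - <<'E'
import cv2
a=cv2.imread("pics/w2.png")
cv2.imwrite("pics/w2c.png",cv2.resize(a[80:170,220:340],None,fx=6,fy=6,interpolation=cv2.INTER_CUBIC));cv2.imwrite("pics/w2d.png",cv2.resize(a[340:420,220:340],None,fx=6,fy=6,interpolation=cv2.INTER_CUBIC))
E
```

```text
(no output)
```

View pics/w2c.png

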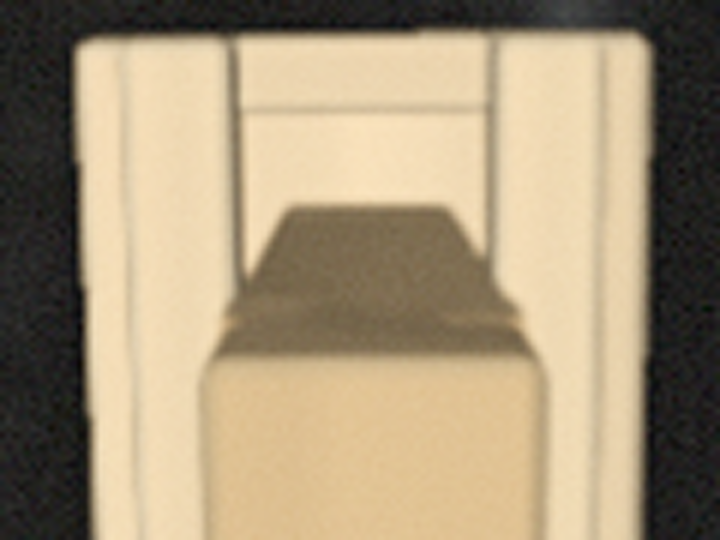

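View pics/w2d.png

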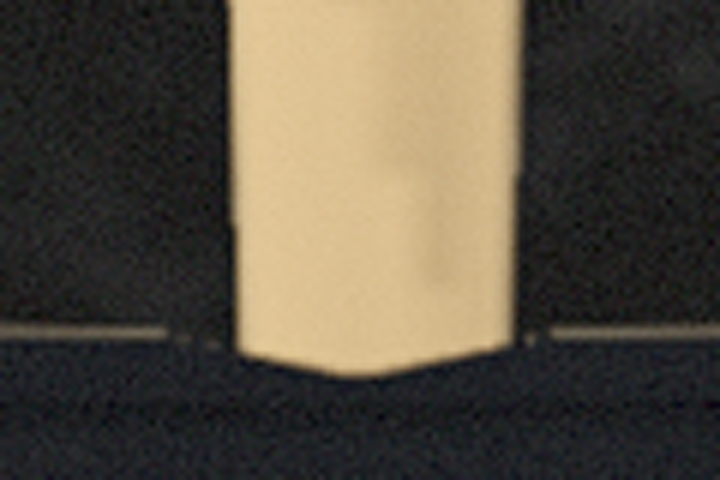

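>>> arm_command --rows '[{"dx": 0.001, "dy": 0, "dz": 0, "wx": 0, "wy": 0, "wz": 0, "gripper": -0.3}, {"dx": 0.0015, "dy": 0, "dz": 0, "wx": 0, "wy": 0, "wz": 0, "gripper": 0.2}, {"dx": 0.0015, "dy": 0, "dz": 0, "wx": 0, "wy": 0, "wz": 0, "gripper": 0.4}, {"dx": 0.0015, "dy": 0, "dz": 0, "wx": 0, "wy": 0, "wz": 0, "gripper": 1}, {"dx": 0.0015, "dy": 0, "dz": 0, "wx": 0, "wy": 0, "wz": 0, "gripper": 1}, {"dx": 0.0015, "dy": 0, "dz": 0, "wx": 0, "wy": 0, "wz": 0, "gripper": 1}, {"dx": 0.0015, "dy": 0, "dz": 0, "wx": 0, "wy": 0, "wz": 0, "gripper": 1}, {"dx": 0.0015, "dy": 0, "dz": 0, "wx": 0, "wy": 0, "wz": 0, "gripper": 1}]'

```text
clock: 4.95
position: [504.2, 307.8, 134.6]
ee_rot: [-0.387, 0.591, 0.386, 0.593]
contact_force: [-0.5, -0.7, 5.5]
gripper_width: 18.6
```

```bash
python3 - <<'E'
from wr import *
d=wshot("w3");to([503.7,307.3,134],Rt(-.414,1));print(arm.read_state()["wrist_torque"])
E
```

```text
d(m) [ 0.0006  0.0002 -0.0007] w(deg) [-0.03  0.14  0.16] | pos [504.2 307.8 134.6] t 5.0 w 18.3 F [-1.1  0.3  5.7]
[ 0.01949278  0.30635958 -0.06273212]
```

View pics/w3.png

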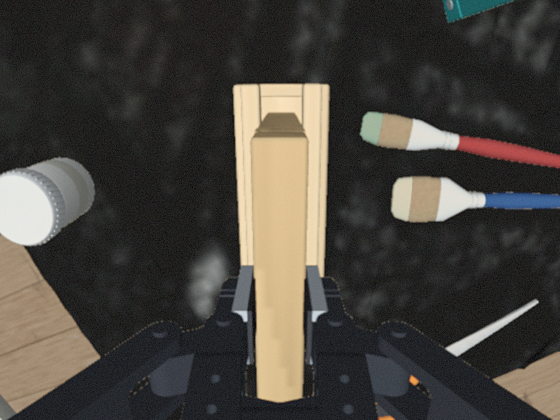

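>>> arm_command --rows '[{"dx": -0.005, "dy": 0, "dz": 0, "wx": 0, "wy": 0, "wz": 0, "gripper": 1}, {"dx": -0.015, "dy": 0, "dz": 0, "wx": 0, "wy": 0, "wz": 0, "gripper": 1}, {"dx": -0.03, "dy": 0, "dz": 0, "wx": 0, "wy": 0, "wz": 0, "gripper": 1}, {"dx": -0.055, "dy": 0, "dz": 0, "wx": 0, "wy": 0, "wz": 0, "gripper": 1}, {"dx": -0.085, "dy": 0, "dz": 0, "wx": 0, "wy": 0, "wz": 0, "gripper": 1}, {"dx": -0.115, "dy": 0, "dz": 0, "wx": 0, "wy": 0, "wz": 0, "gripper": 1}, {"dx": -0.14, "dy": 0, "dz": 0, "wx": 0, "wy": 0, "wz": 0, "gripper": 1}, {"dx": -0.155, "dy": 0, "dz": 0, "wx": 0, "wy": 0, "wz": 0, "gripper": 1}]'

```text
clock: 5.8
position: [503.9, 307.8, 292.1]
ee_rot: [-0.387, 0.59, 0.386, 0.594]
contact_force: [-0.3, 0.3, -2.1]
gripper_width: 18.3
```

```bash
python3 - <<'E'
from wr import *
d=wshot("w4")
# prehook: 150 back from seat
sx,sy,a=610.6,-26.6,.186
u=np.array([np.cos(a),np.sin(a)])
p=np.array([sx,sy])-150*u;print(p)
to([*p,290],Rt(a,1));print(arm.read_state()["wrist_torque"], arm.read_state()["joints"])
d=get_image("scene");cv2.imwrite("pics/s4.png",d["img"][:,:,::-1])
E
```

```text
[463.1872281  -54.33940665]
d(m) [ 0.0021 -0.1078 -0.3487] w(deg) [-34.39   0.34   0.48] | pos [504.7 308.2 294.2] t 5.85 w 18.3 F [ 0.9 -0.2  0.7]
[ 0.02614704 -0.20864878 -0.03621761] [ 0.82350727  0.28579037  0.01903452  0.00334286 -1.29443913 -1.23855733]
```

View pics/w4.png

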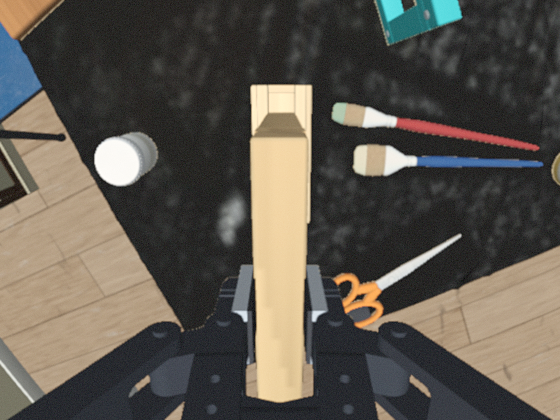

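View pics/s4.png

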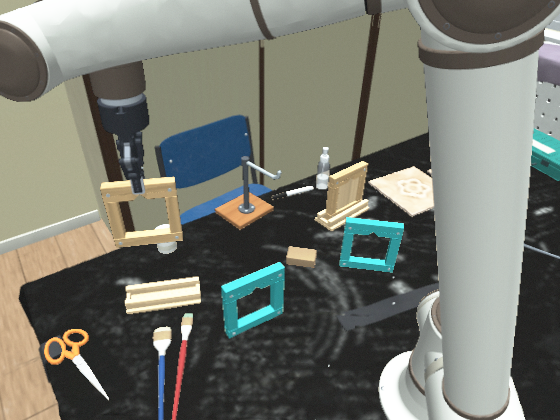

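>>> arm_command --rows '[{"dx": 0, "dy": -0.004, "dz": -0.012, "wx": -1, "wy": 0, "wz": 0, "gripper": 1}, {"dx": 0, "dy": -0.011, "dz": -0.034, "wx": -3, "wy": 0, "wz": 0, "gripper": 1}, {"dx": 0, "dy": -0.019, "dz": -0.06, "wx": -6, "wy": 0, "wz": 0, "gripper": 1}, {"dx": 0, "dy": -0.028, "dz": -0.09, "wx": -9, "wy": 0, "wz": 0, "gripper": 1}, {"dx": 0, "dy": -0.037, "dz": -0.12, "wx": -12, "wy": 0, "wz": 0, "gripper": 1}, {"dx": 0, "dy": -0.046, "dz": -0.15, "wx": -15, "wy": 0, "wz": 0, "gripper": 1}, {"dx": 0, "dy": -0.056, "dz": -0.18, "wx": -18, "wy": 0, "wz": 0, "gripper": 1}, {"dx": 0, "dy": -0.065, "dz": -0.21, "wx": -21, "wy": 0, "wz": 0, "gripper": 1}]'

```text
clock: 6.7
position: [478.1, 88.3, 289.6]
ee_rot: [-0.489, 0.509, 0.488, 0.513]
contact_force: [1.1, 0.6, -1.6]
gripper_width: 18.6
```

```bash
python3 - <<'E'
from wr import *
to([463.2,-54.3,285],Rt(.186,1))
E
```

```text
d(m) [ 0.004   0.0084 -0.1432] w(deg) [-13.28   0.19   0.27] | pos [478.1  88.3 289.6] t 6.7 w 18.6 F [ 1.1  0.6 -1.6]
```

>>> arm_command --rows '[{"dx": 0.0005, "dy": 0.002, "dz": -0.03, "wx": -3, "wy": 0, "wz": 0, "gripper": 1}, {"dx": 0.001, "dy": 0.004, "dz": -0.06, "wx": -6, "wy": 0, "wz": 0, "gripper": 1}, {"dx": 0.002, "dy": 0.006, "dz": -0.09, "wx": -9, "wy": 0, "wz": 0, "gripper": 1}, {"dx": 0.003, "dy": 0.007, "dz": -0.115, "wx": -11, "wy": 0, "wz": 0, "gripper": 1}, {"dx": 0.004, "dy": 0.008, "dz": -0.133, "wx": -13, "wy": 0, "wz": 0.2, "gripper": 1}, {"dx": 0.004, "dy": 0.008, "dz": -0.143, "wx": -13.3, "wy": 0, "wz": 0.2, "gripper": 1}, {"dx": 0.004, "dy": 0.008, "dz": -0.143, "wx": -13.3, "wy": 0, "wz": 0.2, "gripper": 1}, {"dx": 0.004, "dy": 0.008, "dz": -0.143, "wx": -13.3, "wy": 0, "wz": 0.2, "gripper": 1}]'

```text
clock: 7.5
position: [463.5, -53.8, 284.5]
ee_rot: [-0.543, 0.45, 0.545, 0.453]
contact_force: [-0.3, 0.2, -2.0]
gripper_width: 18.3
```

```bash
python3 - <<'E'
from wr import *
to([463.2,-54.3,285],Rt(.186,1))
d=wshot("w5");
for c in ["scene","top"]:
    e=get_image(c);cv2.imwrite(f"pics/{c}5.png",e["img"][:,:,::-1])
D["w5"]=d;print(proj("w5",[[667.6-124*np.cos(.186),-16-124*np.sin(.186),194],[667.6,-16,181],[610.6,-26.6,175]]))
E
```

```text
d(m) [-0.0005  0.0003 -0.0004] w(deg) [-0.02  0.2   0.05] | pos [463.5 -53.8 284.5] t 7.5 w 18.3 F [-0.3  0.2 -2. ]
[[154.97431649 216.66463329]
 [ -0.94563418 210.44783681]
 [ 75.23056729 208.02428911]]
```

View pics/w5.png

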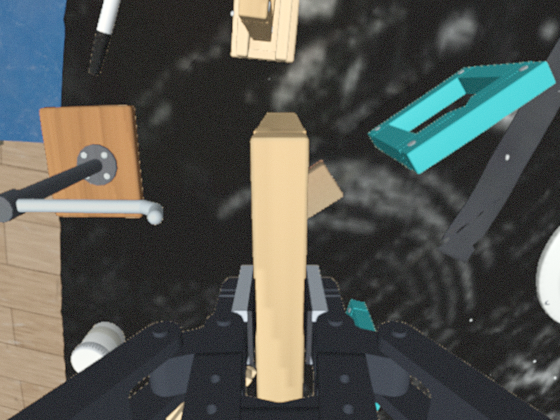

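View pics/scene5.png

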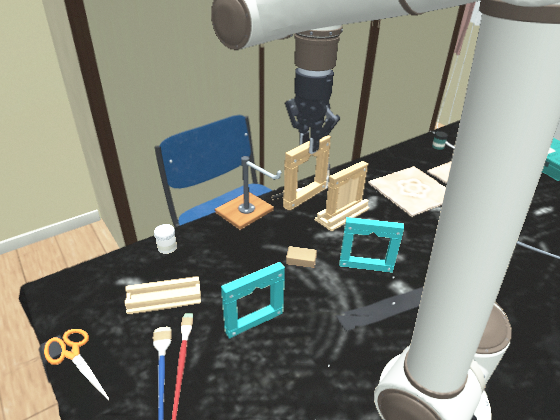

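View pics/top5.png

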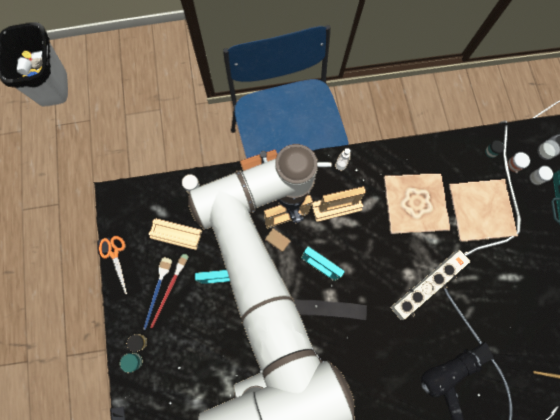

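```bash
python3 - <<'E'
from wr import *
for p in [(320,207),(324,210),(366,196),(363,190)]: print(p,ray("top",p,150).round())
D["w5"]=np.load("pics/w5.npy",allow_pickle=True).item()
print("tip",ray("w5",(155.5,213),196),"arm",ray("w5",(40,206),175),ray("w5",(135,211),175))
a=.186
for L in (150,0): print(place(610.6-L*np.cos(a),-29-L*np.sin(a),a,[[0,-65,0],[0,65,0]]).round())
E
```

```text
(320, 207) [ 483. -162.  150.]
(324, 210) [ 472. -172.  150.]
(366, 196) [ 495. -307.  150.]
(363, 190) [ 515. -302.  150.]
tip [545.02155501 -42.37081792 196.        ] arm [638.14422989 -23.03196906 175.        ] [565.9719657  -32.69271146 175.        ]
[[ 475. -121.    0.]
 [ 451.    7.    0.]]
[[623. -93.   0.]
 [599.  35.   0.]]
```

```bash
python3 - <<'E'
import cv2
a=cv2.imread("pics/w5.png")
cv2.imwrite("pics/w5c.png",cv2.resize(a[160:260,0:180],None,fx=4.4,fy=4.4,interpolation=cv2.INTER_CUBIC))
E
```

```text
(no output)
```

View pics/w5c.png

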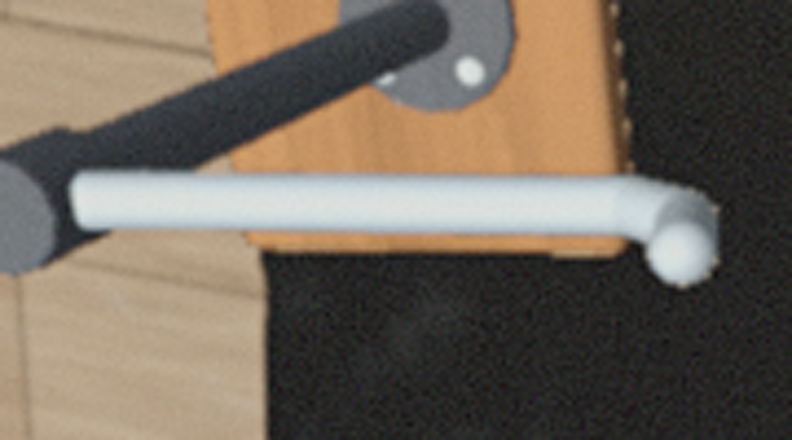

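```bash
python3 - <<'E'
from wr import *
D["w5"]=np.load("pics/w5.npy",allow_pickle=True).item()
A=ray("w5",(25,205.5),171);B=ray("w5",(135,207),171);C=ray("w5",(155,216.5),194)
print(A,B,C,np.arctan2(*(A-B)[1::-1]),np.arctan2(*(A-C)[1::-1]))
p=np.array([463.5,-53.8]);u=np.array([np.cos(.186),np.sin(.186)]);n=np.array([-u[1],u[0]])
for q in (A,B,C,np.array([610.6,-26.6])): print("along",(q[:2]-p)@u,"perp",(q[:2]-p)@n)
E
```

```text
[652.99609406 -19.36471049 171.        ] [567.54959922 -34.15177954 171.        ] [545.73082161 -39.05050387 194.        ] 0.1713592712055344 0.1815046091216654
along 192.59572658650376 perp -1.2020515584966187
along 105.88846541783676 perp 0.06749664769797581
along 83.54010413211392 perp -0.7118006056610807
along 149.59287071403088 perp -0.47226214674551675
```

>>> arm_command --rows '[{"dx": 0.015, "dy": 0, "dz": 0, "wx": 0, "wy": 0, "wz": 0, "gripper": 1}, {"dx": 0.032, "dy": 0, "dz": 0, "wx": 0, "wy": 0, "wz": 0, "gripper": 1}, {"dx": 0.044, "dy": 0, "dz": 0, "wx": 0, "wy": 0, "wz": 0, "gripper": 1}, {"dx": 0.044, "dy": -0.01, "dz": 0, "wx": 0, "wy": 0, "wz": 0, "gripper": 1}, {"dx": 0.044, "dy": -0.025, "dz": 0, "wx": 0, "wy": 0, "wz": 0, "gripper": 1}, {"dx": 0.044, "dy": -0.04, "dz": 0, "wx": 0, "wy": 0, "wz": 0, "gripper": 1}, {"dx": 0.044, "dy": -0.05, "dz": 0, "wx": 0, "wy": 0, "wz": 0, "gripper": 1}, {"dx": 0.044, "dy": -0.05, "dz": 0, "wx": 0, "wy": 0, "wz": 0, "gripper": 1}]'

```text
clock: 8.45
position: [514.6, -43.5, 241.1]
ee_rot: [-0.544, 0.45, 0.545, 0.452]
contact_force: [0.2, 0.5, -1.6]
gripper_width: 18.5
```

```bash
python3 - <<'E'
from wr import *
to([610.6,-26.6,240],Rt(.183,1))
d=wshot("w6");e=get_image("scene");cv2.imwrite("pics/scene6.png",cv2.resize(e["img"][100:260,180:400,::-1],None,fx=3.6,fy=3.6,interpolation=cv2.INTER_CUBIC))
E
```

```text
d(m) [ 0.0014 -0.0975 -0.0013] w(deg) [0.26 0.17 0.13] | pos [514.6 -43.5 241.1] t 8.45 w 18.5 F [ 0.2  0.5 -1.6]
```

View pics/w6.png

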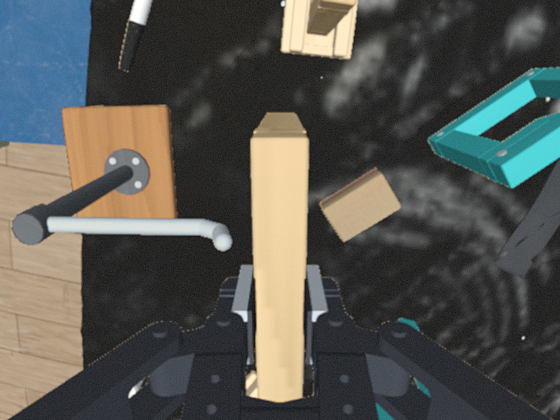

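View pics/scene6.png

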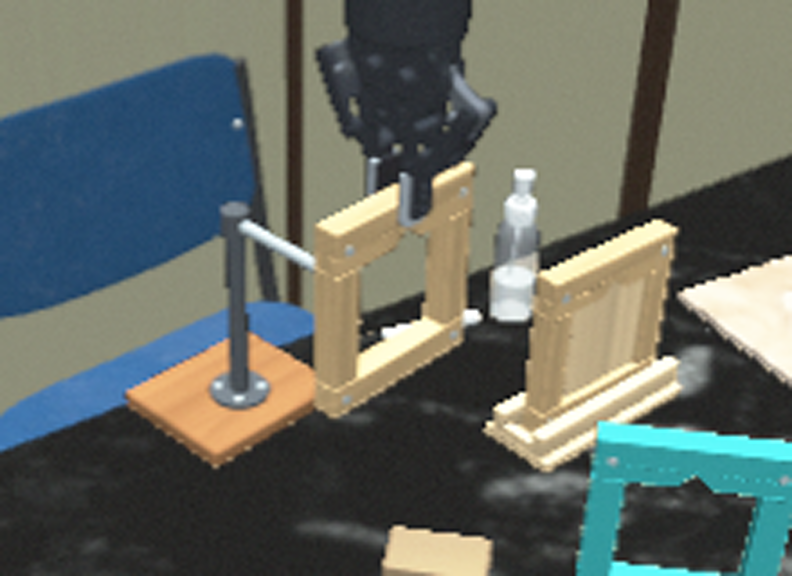

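>>> arm_command --rows '[{"dx": 0, "dy": -0.01, "dz": -0.001, "wx": 0, "wy": 0, "wz": 0, "gripper": 1}, {"dx": 0, "dy": -0.025, "dz": -0.001, "wx": 0, "wy": 0, "wz": 0, "gripper": 1}, {"dx": 0, "dy": -0.04, "dz": -0.001, "wx": 0, "wy": 0, "wz": 0, "gripper": 1}, {"dx": 0, "dy": -0.055, "dz": -0.001, "wx": 0, "wy": 0, "wz": 0, "gripper": 1}, {"dx": 0, "dy": -0.07, "dz": -0.001, "wx": 0, "wy": 0, "wz": 0, "gripper": 1}, {"dx": 0, "dy": -0.085, "dz": -0.001, "wx": 0, "wy": 0, "wz": 0, "gripper": 1}, {"dx": 0, "dy": -0.097, "dz": -0.001, "wx": 0, "wy": 0, "wz": 0, "gripper": 1}, {"dx": 0, "dy": -0.097, "dz": -0.001, "wx": 0, "wy": 0, "wz": 0, "gripper": 1}]'

```text
clock: 9.35
position: [609.5, -26.6, 240.5]
ee_rot: [-0.544, 0.45, 0.545, 0.452]
contact_force: [-0.7, -0.5, -1.8]
gripper_width: 18.5
```

```bash
python3 - <<'E'
from wr import *
to([610.6,-26.6,181],Rt(.183,1))
d=wshot("w7");e=get_image("scene");cv2.imwrite("pics/scene7.png",cv2.resize(e["img"][100:260,180:400,::-1],None,fx=3.6,fy=3.6,interpolation=cv2.INTER_CUBIC))
E
```

```text
d(m) [ 0.0595 -0.001  -0.0004] w(deg) [0.25 0.19 0.05] | pos [609.5 -26.6 240.5] t 9.35 w 18.5 F [-0.7 -0.5 -1.8]
```

View pics/w7.png

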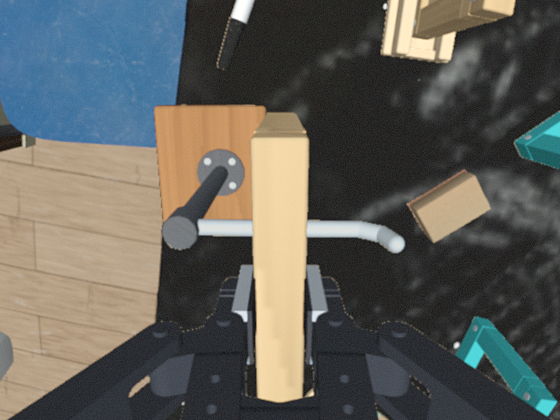

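View pics/scene7.png

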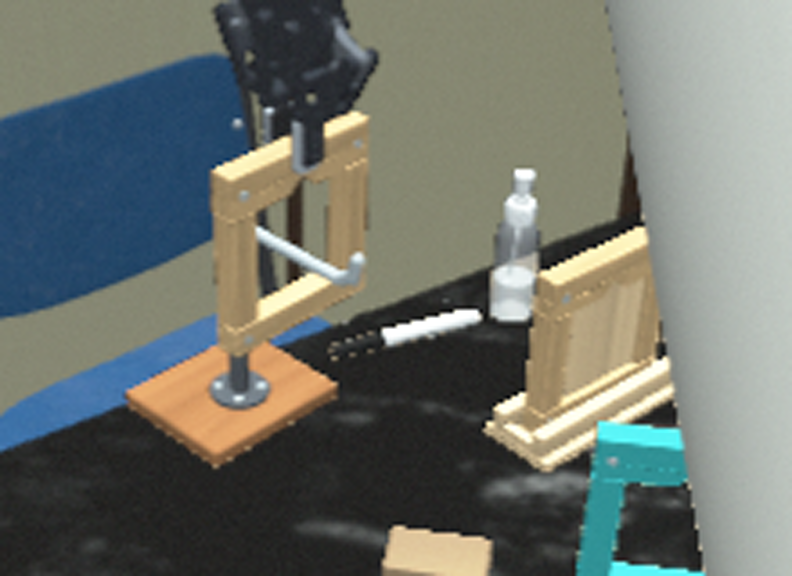

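>>> arm_command --rows '[{"dx": 0.008, "dy": -0.001, "dz": 0, "wx": 0, "wy": 0, "wz": 0, "gripper": 1}, {"dx": 0.018, "dy": -0.001, "dz": 0, "wx": 0, "wy": 0, "wz": 0, "gripper": 1}, {"dx": 0.028, "dy": -0.001, "dz": 0, "wx": 0, "wy": 0, "wz": 0, "gripper": 1}, {"dx": 0.038, "dy": -0.001, "dz": 0, "wx": 0, "wy": 0, "wz": 0, "gripper": 1}, {"dx": 0.046, "dy": -0.001, "dz": 0, "wx": 0, "wy": 0, "wz": 0, "gripper": 1}, {"dx": 0.051, "dy": -0.001, "dz": 0, "wx": 0, "wy": 0, "wz": 0, "gripper": 1}, {"dx": 0.054, "dy": -0.001, "dz": 0, "wx": 0, "wy": 0, "wz": 0, "gripper": 1}, {"dx": 0.054, "dy": -0.001, "dz": 0, "wx": 0, "wy": 0, "wz": 0, "gripper": 1}]'

```text
clock: 10.25
position: [608.9, -26.5, 186.3]
ee_rot: [-0.543, 0.45, 0.546, 0.452]
contact_force: [0.6, 0.8, -2.2]
gripper_width: 18.5
```

```bash
python3 - <<'E'
from wr import *
to([610.6,-26.6,181],Rt(.183,1))
d=wshot("w8");e=get_image("scene");cv2.imwrite("pics/scene8.png",cv2.resize(e["img"][140:240,190:330,::-1],None,fx=5.6,fy=5.6,interpolation=cv2.INTER_CUBIC));print(arm.read_state()["wrist_torque"])
E
```

```text
d(m) [ 0.0053 -0.0017 -0.0005] w(deg) [ 0.24  0.2  -0.04] | pos [608.9 -26.5 186.3] t 10.25 w 18.5 F [ 0.6  0.8 -2.2]
[ 0.00711249 -0.04291554  0.05369956]
```

View pics/scene8.png

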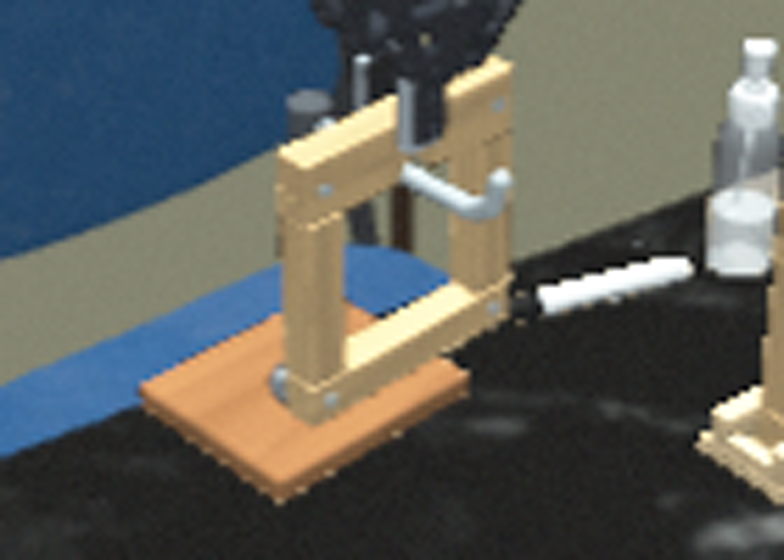

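>>> arm_command --rows '[{"dx": 0.001, "dy": 0, "dz": 0, "wx": 0, "wy": 0, "wz": 0, "gripper": 1}, {"dx": 0.002, "dy": 0, "dz": 0, "wx": 0, "wy": 0, "wz": 0, "gripper": 1}, {"dx": 0.0025, "dy": 0, "dz": 0, "wx": 0, "wy": 0, "wz": 0, "gripper": 1}, {"dx": 0.003, "dy": 0, "dz": 0, "wx": 0, "wy": 0, "wz": 0, "gripper": 1}, {"dx": 0.0035, "dy": 0, "dz": 0, "wx": 0, "wy": 0, "wz": 0, "gripper": 1}, {"dx": 0.004, "dy": 0, "dz": 0, "wx": 0, "wy": 0, "wz": 0, "gripper": 1}, {"dx": 0.004, "dy": 0, "dz": 0, "wx": 0, "wy": 0, "wz": 0, "gripper": 1}, {"dx": 0.004, "dy": 0, "dz": 0, "wx": 0, "wy": 0, "wz": 0, "gripper": 1}]'

```text
clock: 11.15
position: [609.2, -26.5, 183.1]
ee_rot: [-0.544, 0.45, 0.545, 0.452]
contact_force: [-0.5, 2.1, -1.7]
gripper_width: 18.6
```

>>> arm_command --rows '[{"dx": 0.0005, "dy": 0, "dz": 0, "wx": 0, "wy": 0, "wz": 0, "gripper": 1}, {"dx": 0.001, "dy": 0, "dz": 0, "wx": 0, "wy": 0, "wz": 0, "gripper": 1}, {"dx": 0.001, "dy": 0, "dz": 0, "wx": 0, "wy": 0, "wz": 0, "gripper": 1}, {"dx": 0.0015, "dy": 0, "dz": 0, "wx": 0, "wy": 0, "wz": 0, "gripper": 1}, {"dx": 0.0015, "dy": 0, "dz": 0, "wx": 0, "wy": 0, "wz": 0, "gripper": 1}, {"dx": 0.002, "dy": 0, "dz": 0, "wx": 0, "wy": 0, "wz": 0, "gripper": 1}, {"dx": 0.002, "dy": 0, "dz": 0, "wx": 0, "wy": 0, "wz": 0, "gripper": 1}, {"dx": 0.002, "dy": 0, "dz": 0, "wx": 0, "wy": 0, "wz": 0, "gripper": 1}]'

```text
clock: 11.95
position: [609.4, -26.4, 181.8]
ee_rot: [-0.544, 0.45, 0.545, 0.452]
contact_force: [-1.8, 0.8, 5.6]
gripper_width: 18.6
```

```bash
python3 - <<'E'
from wr import *
to([610.6,-26.6,181],Rt(.183,1));print(arm.read_state()["wrist_torque"])
E
```

```text
d(m) [ 0.0008 -0.0011 -0.0004] w(deg) [0.25 0.19 0.09] | pos [609.4 -26.4 181.8] t 11.95 w 18.6 F [-1.8  0.8  5.6]
[0.52328036 0.73440139 0.0905938 ]
```

>>> arm_command --rows '[{"dx": 0.0007, "dy": 0, "dz": 0, "wx": 0, "wy": 0, "wz": 0, "gripper": 1}, {"dx": 0.001, "dy": 0, "dz": 0, "wx": 0, "wy": 0, "wz": 0, "gripper": 1}, {"dx": 0.001, "dy": 0, "dz": 0, "wx": 0, "wy": 0, "wz": 0, "gripper": 1}, {"dx": 0.001, "dy": 0, "dz": 0, "wx": 0, "wy": 0, "wz": 0, "gripper": 1}, {"dx": 0.001, "dy": 0, "dz": 0, "wx": 0, "wy": 0, "wz": 0, "gripper": 1}, {"dx": 0.001, "dy": 0, "dz": 0, "wx": 0, "wy": 0, "wz": 0, "gripper": 1}, {"dx": 0.001, "dy": 0, "dz": 0, "wx": 0, "wy": 0, "wz": 0, "gripper": 1}, {"dx": 0.001, "dy": 0, "dz": 0, "wx": 0, "wy": 0, "wz": 0, "gripper": 1}]'

```text
clock: 12.75
position: [609.5, -26.3, 181.7]
ee_rot: [-0.544, 0.45, 0.545, 0.452]
contact_force: [-2.5, 2.6, 7.0]
gripper_width: 18.3
```

>>> arm_command --rows '[{"dx": 0.001, "dy": 0, "dz": 0, "wx": 0, "wy": 0, "wz": 0, "gripper": 1}, {"dx": 0.0013, "dy": 0, "dz": 0, "wx": 0, "wy": 0, "wz": 0, "gripper": 1}, {"dx": 0.0013, "dy": 0, "dz": 0, "wx": 0, "wy": 0, "wz": 0, "gripper": 1}, {"dx": 0.0013, "dy": 0, "dz": 0, "wx": 0, "wy": 0, "wz": 0, "gripper": 1}, {"dx": 0.0013, "dy": 0, "dz": 0, "wx": 0, "wy": 0, "wz": 0, "gripper": 1}, {"dx": 0.0013, "dy": 0, "dz": 0, "wx": 0, "wy": 0, "wz": 0, "gripper": 1}, {"dx": 0.0013, "dy": 0, "dz": 0, "wx": 0, "wy": 0, "wz": 0, "gripper": 1}, {"dx": 0.0013, "dy": 0, "dz": 0, "wx": 0, "wy": 0, "wz": 0, "gripper": 1}]'

```text
clock: 13.55
position: [609.6, -26.2, 181.6]
ee_rot: [-0.545, 0.449, 0.545, 0.452]
contact_force: [-3.5, 2.6, 8.0]
gripper_width: 18.4
```

```bash
python3 - <<'E'
from wr import *
d=wshot("w9");e=get_image("scene");cv2.imwrite("pics/scene9.png",cv2.resize(e["img"][140:240,190:330,::-1],None,fx=5.6,fy=5.6,interpolation=cv2.INTER_CUBIC));to([610.6,-26.6,181],Rt(.183,1))
E
```

```text
d(m) [ 0.0006 -0.0009 -0.0006] w(deg) [0.3  0.16 0.18] | pos [609.6 -26.2 181.6] t 13.65 w 18.3 F [-3.5  1.5  8. ]
```

View pics/scene9.png

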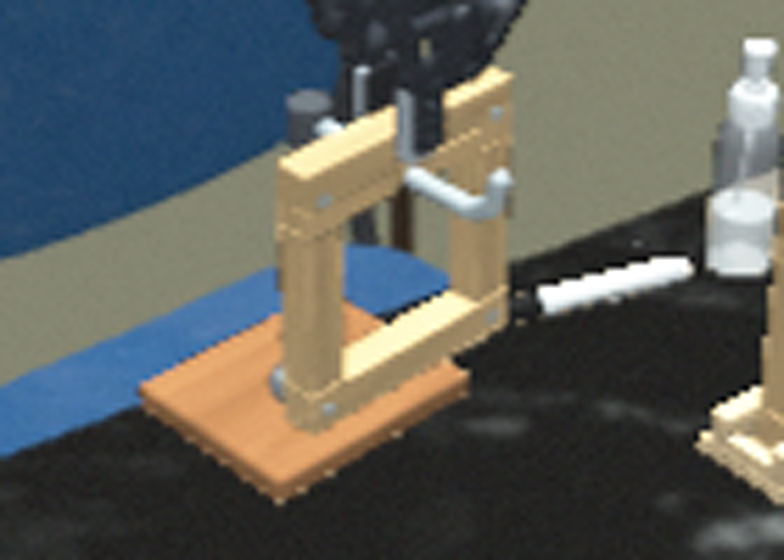

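View pics/w9.png

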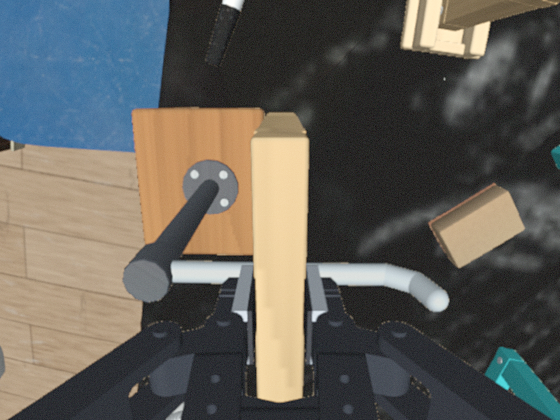

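>>> arm_command --rows '[{"dx": 0.0005, "dy": 0, "dz": 0, "wx": 0, "wy": 0, "wz": 0, "gripper": 1}, {"dx": 0.0, "dy": 0, "dz": 0, "wx": 0, "wy": 0, "wz": 0, "gripper": 1}, {"dx": 0.0, "dy": 0, "dz": 0, "wx": 0, "wy": 0, "wz": 0, "gripper": 0.5}, {"dx": 0.0, "dy": 0, "dz": 0, "wx": 0, "wy": 0, "wz": 0, "gripper": 0.4}, {"dx": 0.0, "dy": 0, "dz": 0, "wx": 0, "wy": 0, "wz": 0, "gripper": 0.2}, {"dx": 0.0, "dy": 0, "dz": 0, "wx": 0, "wy": 0, "wz": 0, "gripper": 0.1}, {"dx": 0.0, "dy": 0, "dz": 0, "wx": 0, "wy": 0, "wz": 0, "gripper": 0.1}, {"dx": 0.0, "dy": 0, "dz": 0, "wx": 0, "wy": 0, "wz": 0, "gripper": 0.1}]'

```text
clock: 14.45
position: [609.6, -26.2, 181.5]
ee_rot: [-0.545, 0.449, 0.545, 0.452]
contact_force: [-0.1, -0.3, -0.7]
gripper_width: 38.5
```

```bash
python3 - <<'E'
from wr import *
d=wshot("w10");e=get_image("scene");cv2.imwrite("pics/scene10.png",cv2.resize(e["img"][140:240,190:330,::-1],None,fx=5.6,fy=5.6,interpolation=cv2.INTER_CUBIC));to([610.6,-26.6,181],Rt(.183,1))
E
```

```text
d(m) [ 0.0006 -0.0009 -0.0006] w(deg) [0.3  0.16 0.18] | pos [609.6 -26.2 181.6] t 14.55 w 38.6 F [0.4 0.2 0.1]
```

View pics/scene10.png

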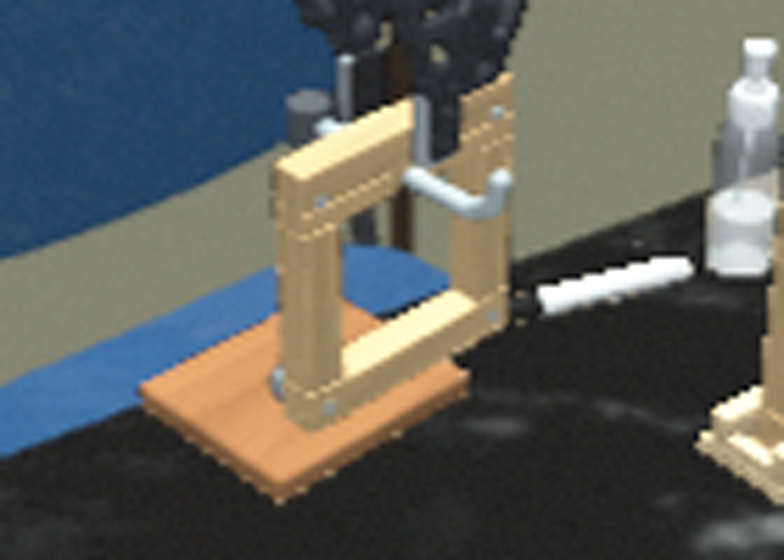

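View pics/w10.png

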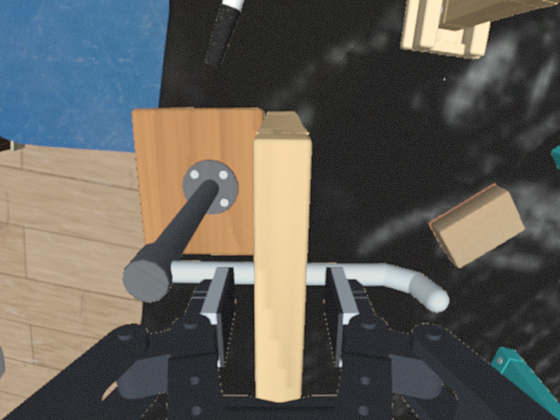

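Both fingers are clear of the frame, about 10 mm on each side, and it hangs on the arm. Next, straight up.

>>> arm_command --rows '[{"dx": -0.005, "dy": 0, "dz": 0, "wx": 0, "wy": 0, "wz": 0, "gripper": 0.1}, {"dx": -0.015, "dy": 0, "dz": 0, "wx": 0, "wy": 0, "wz": 0, "gripper": 0.1}, {"dx": -0.03, "dy": 0, "dz": 0, "wx": 0, "wy": 0, "wz": 0, "gripper": 0.1}, {"dx": -0.05, "dy": 0, "dz": 0, "wx": 0, "wy": 0, "wz": 0, "gripper": 0.1}, {"dx": -0.075, "dy": 0, "dz": 0, "wx": 0, "wy": 0, "wz": 0, "gripper": 0.1}, {"dx": -0.1, "dy": 0, "dz": 0, "wx": 0, "wy": 0, "wz": 0, "gripper": 0.1}, {"dx": -0.12, "dy": 0, "dz": 0, "wx": 0, "wy": 0, "wz": 0, "gripper": 0.1}, {"dx": -0.13, "dy": 0, "dz": 0, "wx": 0, "wy": 0, "wz": 0, "gripper": 0.1}]'

```text
clock: 15.35
position: [610.0, -26.7, 315.1]
ee_rot: [0.546, -0.448, -0.544, -0.454]
contact_force: [-0.7, 0.6, -0.1]
gripper_width: 38.5
```

```bash
python3 - <<'E'
from wr import *
d=wshot("w11");to([610.6,-26.6,181],Rt(.183,1))
for c in ["scene","top"]:
    e=get_image(c);cv2.imwrite(f"pics/{c}11.png",e["img"][:,:,::-1])
D["w11"]=d
print(proj("w11",place(610.6,-26.6,.183,[[10,65,197],[-10,65,197],[10,-65,197],[-10,-65,197]])).round(1))
E
```

```text
d(m) [ 1.347e-01  1.000e-03 -1.000e-04] w(deg) [0.31 0.11 0.54] | pos [610.3 -26.8 315.7] t 15.4 w 38.4 F [1.1 0.3 1.5]
[[267.9 284.2]
 [293.4 284.4]
 [267.2 113.4]
 [296.7 113.6]]
```

View pics/w11.png

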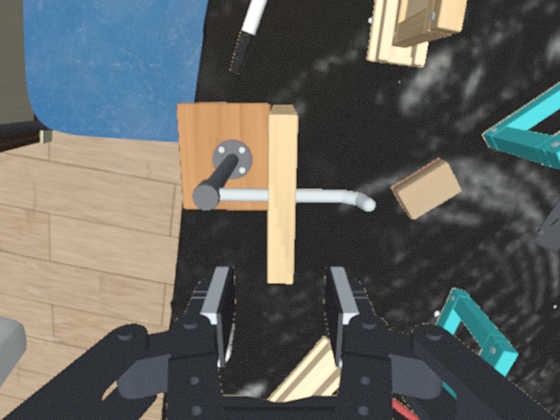

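View pics/scene11.png

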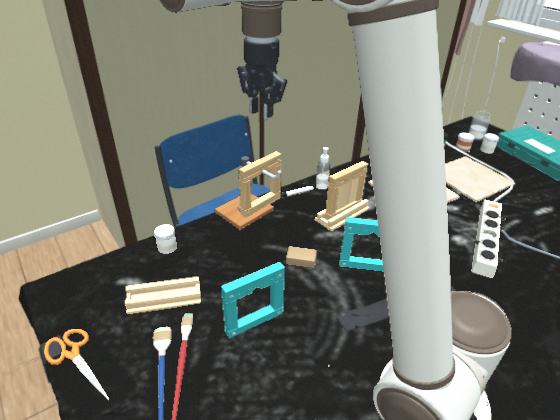

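The frame hangs at wrist pixels (267–296, 112–284), and I predicted (267–297, 113–284) for a seat-centred hang. The bystanders stand where they were. I'm handing in the job.

```bash
python3 - <<'E'
from wr import *
d=wshot("w12");a=cv2.imread("pics/w11.png").astype(int);b=d["img"][:,:,::-1].astype(int);print("diff",np.abs(a-b)[100:290,255:305].mean())
print(arm.job_done())
E
```

```text
diff 12.110315789473685
the job is handed in; nothing more can be done
None
```

View pics/w12.png

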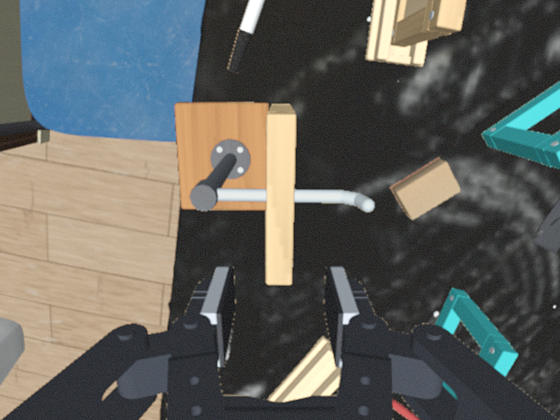

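I took the wooden open frame out of its rack and hung it by its top bar, notch down, on the hook arm. I tugged it down while still holding it, let go, backed off straight up, and handed the job in at about 15.5 s. No verdict was reported.

- **Tug:** the wrist read 5.6, 7.0, then 8.0 N upward. Adding the frame's weight of about 1.9 N, the hook carried roughly 7.5 to 10 N for more than 1.6 s. That is longer than the half second you asked for. Every reading was far below the 35 N limit, though I only had readings at the end of each move.
- **Final position:** in the last wrist pictures the frame hangs within about 1–2 mm of the hook seat, square to the arm. Both fingers are clear of it, with wrist force about zero.
- **Other objects:** in the last scene picture the boarded frame, sanding block, pot, spray bottle and turquoise look-alikes stand where they were. I judged this by eye and did not measure it.
- **Check that did not agree:** my difference between the last two wrist pictures gave a mean of 12 grey levels around the frame, which does not show stillness. In the second picture the whole view, hook stand included, is shifted by about 1–2 px. I take that to be the wrist camera still settling rather than the frame swinging, but I did not confirm it separately.

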